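Clamp a tube in the engraver's V-block fixture

TASK

Get the thick plain aluminium tube ready for engraving: lift it from its wooden rest and lay it down, not dropped, in the two V-blocks of the blue-based holding fixture, centred end to end. Once it lies there and is let go, swing the steel clamp strap by its black knob all the way round to its stop, so that it lies square across the tube, and let go.

Things in the scene. Friction and masses are not known exactly. Their poses are not given: they have to be found in the camera images.
- tube_center (a point): Centre of the workpiece: plain aluminium cylinder, diameter 30 mm, length 120, lying level along its x axis, centre 50 above the table, on one of 3 equal wooden rests in a row at the robot's right, 115 apart. Each rest has two V supports with a 78 mm gap between them for fingers, foot 8 high. Bystanders on the other rests: thin steel rod (diameter 16), ring stick (wooden handle, steel taper).
- seat (a point): Where the tube's centre belongs in the fixed blue-based fixture at the left: midway between two steel V-blocks, 50 mm above the table. x along the tube, z up. 90 degree V-blocks, 16 thick, at x = -45 and +45, from z = -21 up to z = 0, where the V is 42 wide; free gap between them 74, base plate top at z = -38. Strap pivot: upright axis at x = +45, y = +45, post and nut up to z = +31.
- strap (a joint): Strap angle about its upright pivot, rad. 0: at its stop, across the tube, pointing along the seat's -y. Grows counter-clockwise from above as it opens; 1.57 points along the seat's +x, off the tube's end. Starts 1.1 to 1.6. Turns easily (under 1 N at the knob), stays where left. Steel bar 114 long, 22 wide, 8 thick; underside 3 mm over a seated tube's top.
- strap_knob (a point): Grip point on the upright black knob at the strap's free end: cylinder 16 mm in diameter, 42 mm tall, its axis 90 mm from the pivot axis. The point is on the knob's axis, 100 mm above the table, 24 mm over the strap's upper face, 18 mm below the knob's top.
Mind the look-alikes: they are no part of the job. Of the things shaped like the part that bears tube_center, the aluminium one is meant.

How it is judged:
On the way:
1. the tube lies in both V-blocks, let go, while the strap is still open (more than 0.8 rad) (x of tube_center in the frame of seat between -0.015 and 0.015 m and y of tube_center in the frame of seat between -0.006 and 0.006 m and z of tube_center in the frame of seat between -0.006 and 0.006 m and angle between the x axis of tube_center and the x axis of seat, either way round below 0.175 rad and contact force between the fingers and tube below 0.2 N and linear speed of tube below 0.02 m/s and value of joint strap above 0.8 rad), for 0.2 s.
At the end, for the whole second after the job is handed in: The tube rests in both V-blocks: its centre within 15 mm along the V and 6 mm across and in height of the seat point, its axis within 10 degrees of the V; the strap lies across it, within 10 degrees (0.175 rad) of its stop; both at rest (x of tube_center in the frame of seat between -0.015 and 0.015 m and y of tube_center in the frame of seat between -0.006 and 0.006 m and z of tube_center in the frame of seat between -0.006 and 0.006 m and angle between the x axis of tube_center and the x axis of seat, either way round below 0.175 rad and linear speed of tube below 0.02 m/s and value of joint strap below 0.175 rad and velocity of joint strap between -0.05 and 0.05 rad/s); the robot touches nothing.
It fails at once if the tube is dropped: it falls out of the fingers at more than 0.8 m/s (a fall of over about 30 mm) (contact force between the fingers and tube below 0.2 N and linear speed of tube above 0.8 m/s).
It also fails if it takes over 48 s, if anything falls off the work surface, if the arm or the gripper's body presses on something with over 40 N, if the wrist force passes 120 N, or if a joint passes its speed limit or range.

ROBOT

A 6-joint arm with a two-finger parallel gripper is mounted at the origin on the work surface. World frame = base frame: x ahead of the robot, y to its left, z up, the work surface at z = 0. Lengths are in m, angles in rad, forces in N, time in s.
With the tool pointing down it reaches from about 0.325 to 0.775 m from the base axis. Payload 5.5 kg.
Tool frame: the origin (TCP) lies between the finger pads; the fingertips stand 8 mm ahead of it and the grasp point (between the pads) lies 11 mm behind it (tcp_to_tips is the distance from the TCP to the fingertips, in m); z points along the fingers, y is the direction in which the jaws open and shut (so a half turn about z gives the same grasp; the last joint's range is limited). The gripper opens to 88 mm and grips with 3 to 60 N. Pads are 20 mm wide; open, the fingers measure 115 mm over their backs; the gripper's body (75 mm by 178 mm) begins 61 mm behind the grasp point.
Start: joints at [-1.227, 0.091, 1.231, -0, 1.82, -0.057], TCP at [0.234, -0.552, 0.231] pointing down, gripper open.
Joint ranges: [-2.87, 2.87], [-0.86, 2.18], [0.17, 2.46], [-1.51, 4.65], [0.06, 2.69], [-2.65, 2.65]. Speed limits (rad/s): [2.57, 2.57, 3.01, 3.14, 3.14, 3.14].

INTERFACE

Orientations are given as a unit quaternion [w, x, y, z].
In Python, from bench import * gives the robot as it stands. Calls block until the motion is done:
- move_to(position, orientation): joint-space move of the TCP to a pose.
- move_l(position, speed=0.15, orientation=None): straight line of the TCP; orientation=None keeps the orientation; speed is the mean speed in m/s.
- movej(angles): joint-space move.
- gripper_open() and close(): open the fingers fully, or close them until they stop; the grip force is fixed at half the most.
- hold(seconds).
- inverse_kinematics(position, orientation): joint angles nearest the present ones, or None.
- state(): the state.
- get_image(name): name is "scene" or "top" or "wrist"; returns a dict with "frame" (400x640x3 uint8, blue, green, red), "depth" (400x640 float32, m along the optical axis (not along the pixel's ray), 0 where there is no reading), "camera_matrix" (3x3 intrinsics, pixels), "view" (4x4, takes a point from world to camera coordinates). Camera axes: x right, y up, looking along -z (the intrinsics and any distortion apply to the point x, -y, -z); pixel columns grow to the right and rows downward; lengths in m; the calibration is good to about 2 mm. The wrist camera is an equidistant fisheye: a pixel r from the principal point sees the ray r / f radians off the axis. A picture is of the moment at which its call begins.
A pose or a line that the arm cannot do raises IKError and nothing moves.
- job_done(): hands the job in, once; it reports no verdict.
The state is a dict: "time": time; "joint_pos": joint angles; "dq": joint speeds; "joint_torque": joint torques, N m; "ee_pos": TCP position; "ee_rot": TCP orientation; "ft_force": force on the tool from outside, world axes, zero at the start; "moment": the same for the moment, N m; "finger_gap": finger opening in m.
Only numpy, scipy, OpenCV 4.12 (cv2) and the standard library are available. Lean on these libraries where they do the work, as an engineer would, in place of code of your own. Each camera call takes 0.05 s, during which the arm holds its last target. There are 200 camera calls.

## Working session

There is one attempt and no reset: what is moved stays moved. The work goes in short steps, each a Python script; the robot and the scene stay as the last script left them, time stands still between calls to the robot, and variables do not carry over. Pictures are saved under pics/ and viewed, about 8 in all and at most 12, crops included, and the job is handed in when it is done.

```bash
mkdir -p pics; ls; python3 - <<'E'
from bench import *
import cv2,pickle
d={n:get_image(n) for n in("scene","top","wrist")}
pickle.dump(d,open("im0.pkl","wb"))
for n in d:
    cv2.imwrite(f"pics/{n}0.png",d[n]["frame"]); print(n,d[n]["camera_matrix"].tolist(),d[n]["view"].round(3).tolist(),[k for k in d[n]])
print(state())
E
```

```text
pics
scene [[389.36489040489715, 0.0, 322.3253510439043], [0.0, 389.36489040489715, 199.6633061178847], [0.0, 0.0, 1.0]] [[0.046, 0.999, 0.002, 0.032], [-0.822, 0.037, 0.568, 0.389], [0.567, -0.028, 0.823, -1.2], [0.0, 0.0, 0.0, 1.0]] ['frame', 'depth', 'camera_matrix', 'view']
top [[413.120684783205, 0.0, 321.39968934759696], [0.0, 413.120684783205, 196.4649750786075], [0.0, 0.0, 1.0]] [[0.001, -1.0, 0.017, -0.072], [0.992, 0.003, 0.125, -0.515], [-0.125, 0.017, 0.992, -0.976], [0.0, 0.0, 0.0, 1.0]] ['frame', 'depth', 'camera_matrix', 'view']
wrist [[309.70691628693146, 0.0, 321.0821728074791], [0.0, 309.70691628693146, 203.34506905754546], [0.0, 0.0, 1.0]] [[0.39, -0.921, -0.001, -0.6], [0.888, 0.376, -0.265, 0.031], [0.245, 0.102, 0.964, -0.39], [0.0, 0.0, 0.0, 1.0]] ['frame', 'depth', 'camera_matrix', 'view']
{'time': 0.15, 'joint_pos': array([-1.22668783e+00,  9.16900578e-02,  1.23158258e+00, -1.36511098e-05,
        1.81979315e+00, -5.66976277e-02]), 'dq': array([ 0.00076906, -0.00101149, -0.0031114 ,  0.00119915, -0.00037373,
       -0.00045059]), 'joint_torque': array([ 1.30195567e-03, -4.47044599e+01, -4.06907737e+01,  6.97945291e-02,
        2.74659932e-02, -1.07055532e-04]), 'ee_pos': array([ 0.23402306, -0.55225778,  0.2297792 ]), 'ee_rot': array([-7.28027456e-04,  9.79986490e-01,  1.99062644e-01, -1.12032892e-04]), 'ft_force': array([1.50270799, 0.62818576, 0.92273197]), 'moment': array([0.03390521, 0.06119211, 0.01200123]), 'finger_gap': 0.08787989736350074}
```

View pics/top0.png

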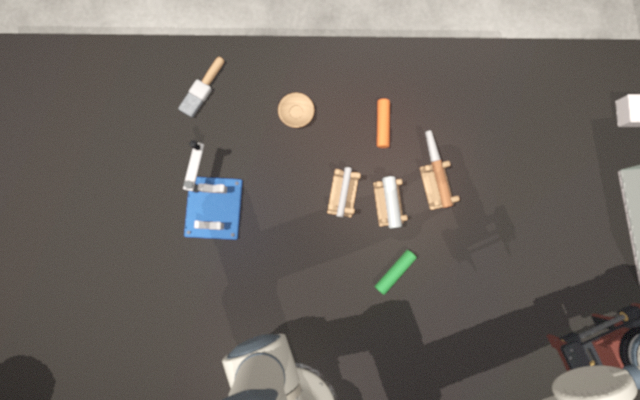

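View pics/scene0.png

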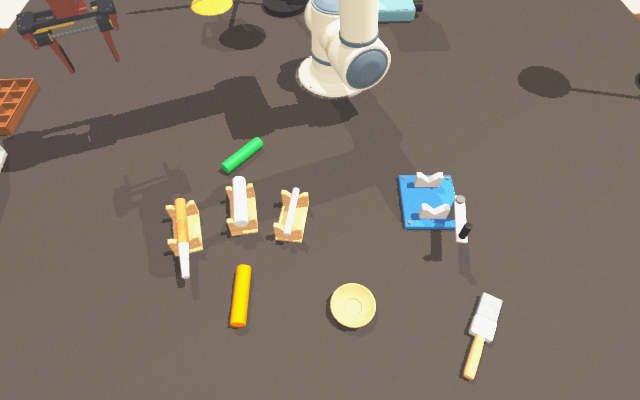

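Top view: the candidates for the tube are a thin rod at (344,192), a thick aluminium tube at (392,202), a ring stick at (438,170), an orange cylinder at (383,123) and a green one at (396,272). The plain thick grey one on the middle rest fits the description. The fixture is at (213,208), with the strap pivot near (188,186) and the knob near (197,147).

```bash
cat > h.py <<'E'
import numpy as np, cv2, pickle
def cloud(im):
    K=im["camera_matrix"]; D=im["depth"]; v,u=np.mgrid[:D.shape[0],:D.shape[1]]
    P=np.stack([(u-K[0,2])/K[0,0]*D,-(v-K[1,2])/K[1,1]*D,-D],-1)
    V=im["view"]; W=(P-V[:3,3])@V[:3,:3]
    W[D<=0]=np.nan; return W
def ray(im,u,v,z):
    K=im["camera_matrix"];V=im["view"]
    d=V[:3,:3].T@np.array([(u-K[0,2])/K[0,0],-(v-K[1,2])/K[1,1],-1]);c=-V[:3,:3].T@V[:3,3]
    return c+d*(z-c[2])/d[2]
E
python3 - <<'E'
from h import *
d=pickle.load(open("im0.pkl","rb"));im=d["top"]
W=cloud(im);hsv=cv2.cvtColor(im["frame"],cv2.COLOR_BGR2HSV)
u=np.mgrid[:400,:640]
def roi(x0,x1,y0,y1):
    m=np.zeros((400,640),bool);m[y0:y1,x0:x1]=1;return m
grey=(hsv[...,1]<50)&(hsv[...,2]>120)
def box(name,m,z):
    m=m.astype(np.uint8);n,l,s,c=cv2.connectedComponentsWithStats(m)
    for i in range(1,n):
        if s[i,4]<25: continue
        ys,xs=np.nonzero(l==i)
        P=np.array([ray(im,x,y,z) for x,y in zip(xs,ys)]);r=cv2.minAreaRect((P[:,:2]*1000).astype(np.float32))
        p=W[l==i];ev=np.linalg.svd(P[:,:2]-P[:,:2].mean(0),full_matrices=0)[2][0]
        print(name,s[i],"rect",np.round(r[0],1),np.round(r[1],1),round(r[2],1),"pca",np.degrees(np.arctan2(ev[1],ev[0])).round(1),"depthz",np.nanpercentile(p[:,2],[5,50,95]).round(4),"mean",np.nanmean(p,0).round(4))
box("tube",grey&roi(375,410,165,235),.05)
box("blocks",grey&roi(192,245,175,240)&(W[...,2]<.06),.05)
box("blue",(hsv[...,0]>95)&(hsv[...,0]<125)&(hsv[...,1]>120)&roi(175,255,165,250),.012)
box("strap",grey&roi(175,215,130,200)&(W[...,2]>.06),.076)
box("knob",(W[...,2]>.09)&roi(175,215,120,200),.118)
big=lambda a,k:cv2.resize(a,None,fx=k,fy=k,interpolation=cv2.INTER_CUBIC)
f=im["frame"];cv2.imwrite("pics/crop1.png",np.hstack([big(f[130:245,165:265],4),big(f[130:245,320:460][:, :100],4)]))
E
```

```text
tube [381 175  21  54 712] rect [ 501.6 -238.5] [128.9  36.8] 5.3 pca -173.8 depthz [0.0012 0.0618 0.0662] mean [ 0.5004 -0.2387  0.0551]
blocks [197 184  30   9 233] rect [532.6 192.2] [19.4 69.4] 0.2 pca -93.5 depthz [0.0148 0.0408 0.051 ] mean [0.5344 0.1941 0.0383]
blocks [194 220  30  10 223] rect [444.5 196.5] [69.4 19. ] 86.3 pca -93.5 depthz [0.0127 0.0408 0.0514] mean [0.4447 0.2001 0.0386]
blue [ 185  177   57   62 2262] rect [490.  195.7] [129.9 148.6] 86.9 pca 147.7 depthz [0.0091 0.0123 0.0152] mean [0.4863 0.1911 0.0122]
strap [184 143  20  48 444] rect [580.8 229.8] [ 23.3 113.9] 78.3 pca 167.4 depthz [0.0729 0.0764 0.0822] mean [0.5765 0.2298 0.0769]
knob [190 140  10  10  65] rect [621.8 217.9] [24.5 14.3] 45.5 pca -130.4 depthz [0.0922 0.1166 0.1204] mean [0.6235 0.2194 0.1117]
```

View pics/crop1.png

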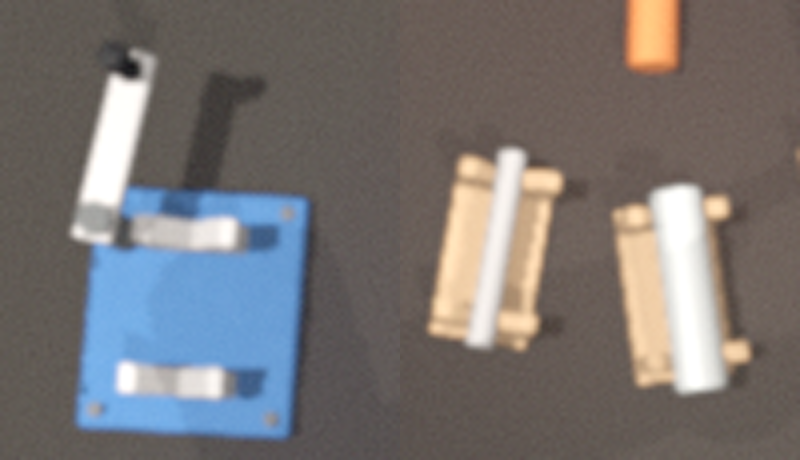

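The crop confirms it: the plain thick tube lies on the middle rest, and the thin rod is on the rest to its left. Next I move above the tube for one close look with the wrist camera.

```bash
cat >> h.py <<'E'
def Q(deg): a=np.radians(deg)/2; return [0,np.cos(a),np.sin(a),0]
def fdir(im,u,v):
    K=im["camera_matrix"];x=(u-K[0,2])/K[0,0];y=(v-K[1,2])/K[1,1];t=np.hypot(x,y)+1e-9
    return np.stack([np.sin(t)*x/t,-np.sin(t)*y/t,-np.cos(t)],-1)
def fcloud(im):
    D=im["depth"];v,u=np.mgrid[:D.shape[0],:D.shape[1]].astype(float)
    d=fdir(im,u,v);P=d/np.maximum(-d[...,2:],1e-3)*D[...,None];V=im["view"];W=(P-V[:3,3])@V[:3,:3];W[D<=0]=np.nan;return W
def fray(im,u,v,z):
    V=im["view"];d=fdir(im,np.asarray(u,float),np.asarray(v,float))@V[:3,:3];c=-V[:3,:3].T@V[:3,3]
    return c+d*((z-c[2])/d[...,2])[...,None]
E
python3 - <<'E'
from bench import *
from h import *
move_to([.5,-.2385,.21],Q(5.8))
im=get_image("wrist");pickle.dump(im,open("w1.pkl","wb"));cv2.imwrite("pics/w1.png",im["frame"])
print(state()["time"],state()["ee_pos"],inverse_kinematics([.4886,.195,.15],Q(-3.3)),inverse_kinematics([.62,.22,.15],Q(-10)))
W=fcloud(im);hsv=cv2.cvtColor(im["frame"],cv2.COLOR_BGR2HSV)
m=(W[...,2]>.052)&(W[...,2]<.068)&(hsv[...,1]<60)&(abs(W[...,0]-.5)<.09)&(abs(W[...,1]+.2385)<.03)
p=W[m];r=cv2.minAreaRect((p[:,:2]*1000).astype(np.float32));print(m.sum(),r,p.mean(0),np.nanmax(p[:,2]),np.argwhere(m).mean(0))
q=p[p[:,2]>.06];e=np.linalg.svd(q[:,:2]-q[:,:2].mean(0),full_matrices=0)[2][0];print("pca",np.degrees(np.arctan(e[1]/e[0])),q.mean(0), np.percentile(q[:,0],[1,99]))
E
```

```text
1.725 [ 0.49965708 -0.23944786  0.21003644] [ 3.15055176e-01 -1.09477431e-01  1.57243418e+00 -4.44089210e-16
  1.67863591e+00  1.94344737e+00] [ 2.89274398e-01  2.46189584e-01  1.20085767e+00 -4.44089210e-16
  1.69454540e+00  2.03460365e+00]
3228 ((500.131591796875, -240.26548767089844), (120.34119415283203, 29.19034194946289), 6.478785514831543) [ 0.50288031 -0.24002445  0.06174136] 0.06682092697218218 [190.08643123 321.9448575 ]
pca 6.815632762756494 [ 0.50280642 -0.24040012  0.06320991] [0.44208101 0.55879772]
```

View pics/w1.png

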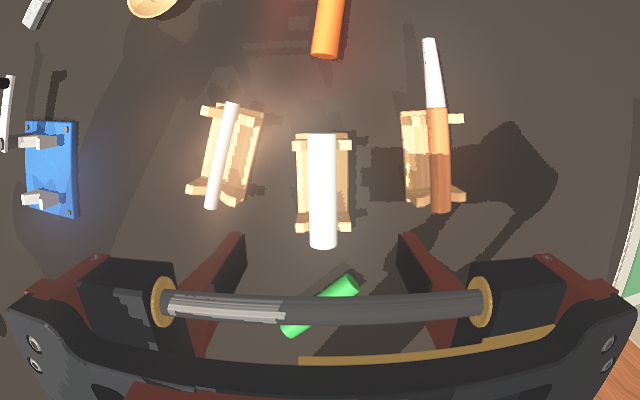

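The wrist view shows the tube at (323,190), squarely between the fingers, and matches the top view to about 2 mm. Now I grasp, lift and move above the fixture for a close look.

```bash
python3 - <<'E'
from bench import *
from h import *
c=np.array([.5005,-.2402]);q=Q(6.5)
move_to([*c,.13],q); move_l([*c,.040],.1); s=state();print(s["ee_pos"],s["ft_force"])
close(); s=state();print("gap",s["finger_gap"],s["ft_force"])
move_l([*c,.17],.12); s=state();print("gap",s["finger_gap"],s["ft_force"],s["time"])
move_to([.44,.195,.23],Q(-3.3))
im=get_image("wrist");t=get_image("top");pickle.dump((im,t),open("w2.pkl","wb"));cv2.imwrite("pics/w2.png",im["frame"])
s=state();print(s["finger_gap"],s["ee_pos"],s["time"])
W=fcloud(im);hsv=cv2.cvtColor(im["frame"],cv2.COLOR_BGR2HSV)
near=(abs(W[...,0]-.49)<.2)&(abs(W[...,1]-.2)<.12)
def rep(n,m,k=40):
    c_,l,st,_=cv2.connectedComponentsWithStats((m&near).astype(np.uint8))
    for i in range(1,c_):
        if st[i,4]<k: continue
        p=W[l==i];r=cv2.minAreaRect((p[:,:2]*1000).astype(np.float32));print(n,st[i],np.round(r[0],1),np.round(r[1],1),round(r[2],1),p.mean(0).round(4))
Z=W[...,2]
rep("blocks",(Z>.035)&(Z<.056)&(hsv[...,1]<70))
rep("strap",(Z>.068)&(Z<.081))
rep("knob",(Z>.1)&(Z<.125),20)
rep("blue",(hsv[...,0]>95)&(hsv[...,0]<125)&(hsv[...,1]>120),300)
E
```

```text
[ 0.50099127 -0.24045995  0.04093109] [ 0.2121661  -0.59562716 -0.24411551]
gap 0.02923084137163009 [ 0.04382639 -1.90082233 -1.17286651]
gap 0.0296603731109409 [-0.08084991  0.06854324 -2.05423536] 5.3583
0.029273817884341337 [0.44040234 0.19418654 0.2296848 ] 7.0833
blocks [288  94  25  15 325] [536.  211.2] [25.2 15.6] 87.1 [0.536  0.2118 0.0451]
blocks [321  94  24  15 327] [533.9 176.4] [24.6 15.6] 84.9 [0.5337 0.1756 0.0453]
strap [ 259    5   37  108 2018] [581.6 230. ] [ 23.1 113.7] 78.8 [0.5776 0.2297 0.0761]
knob [269   0  20  15 229] [622.2 221.2] [10.5 15.4] 1.6 [0.621  0.2206 0.1134]
blue [346  80  25 120 821] [487.  145.4] [ 30.1 146.7] 88.6 [0.5052 0.1395 0.0118]
blue [265 163  25  37 386] [442.8 248.7] [29.1 46. ] 86.9 [0.4356 0.2514 0.0118]
```

View pics/w2.png

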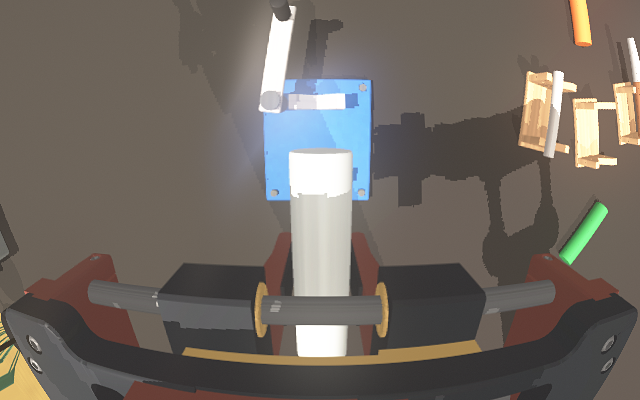

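The wrist view shows the tube held level at (321,250). The far V-block wings are at (300,101) and (333,101), and the pivot nut is at (270,100). The seat comes out at (0.4895, 0.196), yaw −3.4°, agreeing with the top view to about 1.5 mm. Now I lower the tube while checking force.

```bash
python3 - <<'E'
from bench import *
from h import *
c=np.array([.4896,.1961]);q=Q(-3.4)
move_to([*c,.13],q); move_l([*c,.052],.1); f0=state()["ft_force"]
for z in np.arange(.049,.0375,-.0015):
    move_l([*c,z],.03); s=state();f=s["ft_force"]-f0;print(z.round(4),s["ee_pos"].round(4),f.round(1))
    if np.linalg.norm(f)>5: break
gripper_open(); hold(.3); s=state();print(s["finger_gap"],s["ft_force"].round(1))
move_l([*c,.16],.12)
move_to([.40,.196,.2],q)
im=get_image("wrist");t=get_image("top");pickle.dump((im,t),open("w3.pkl","wb"))
cv2.imwrite("pics/w3.png",np.vstack([cv2.resize(im["frame"][40:260,200:440],(720,0) if 0 else (480,440)),cv2.resize(t["frame"][130:250,160:280],(480,160*3)[:2])[:160*3]])[:600*2][:600+320])
print(state()["time"])
W=fcloud(im);hsv=cv2.cvtColor(im["frame"],cv2.COLOR_BGR2HSV);Z=W[...,2]
m=(Z>.053)&(Z<.0675)&(abs(W[...,0]-.49)<.08)&(abs(W[...,1]-.196)<.025)
p=W[m];print("tube",cv2.minAreaRect((p[:,:2]*1000).astype(np.float32)),np.percentile(p[:,2],[50,99]))
for a in (.445,.535): print("ridge z near x",a,np.percentile(p[abs(p[:,0]-a)<.012][:,2],97))
m=(Z>.068)&(Z<.081)&(W[...,0]>.5)&(W[...,0]<.65)&(W[...,1]>.19);p=W[m];print("strap",cv2.minAreaRect((p[:,:2]*1000).astype(np.float32)))
m=(Z>.1)&(Z<.125)&(abs(W[...,0]-.62)<.05)&(abs(W[...,1]-.22)<.05);p=W[m];print("knob",m.sum(),p.mean(0))
E
```

```text
0.049 [0.4897 0.1961 0.0492] [-1.4 -0.1 -0.9]
0.0475 [0.4895 0.1961 0.0474] [-1.5 -0.4 -0.3]
0.046 [0.4895 0.196  0.0458] [-2.2 -0.3  0. ]
0.0445 [0.4895 0.1961 0.0444] [-0.5  0.3 -1.1]
0.043 [0.4895 0.1961 0.0428] [-1.7 -0.1 -1.5]
0.0415 [0.4895 0.1961 0.0414] [-1.1  0.2 -1.4]
0.04 [0.4898 0.1963 0.0402] [-0.4  1.  -0.1]
0.0385 [0.49   0.1965 0.0399] [-4.8  0.7  6.8]
0.08801498982268482 [-0.  -0.6 -0.8]
13.5917
tube ((489.6253967285156, 196.6686553955078), (28.88258171081543, 119.89607238769531), 86.69798278808594) [0.06278065 0.06586093]
ridge z near x 0.445 0.0654552774068207
ridge z near x 0.535 0.06545481985884656
strap ((559.0707397460938, 234.41700744628906), (22.700899124145508, 69.28367614746094), 78.82369232177734)
knob 0 [nan nan nan]<stdin>:19: RuntimeWarning: Mean of empty slice.
  ret = um.true_divide(
```

```bash
python3 -c "
import cv2,pickle,numpy as np
a,t=pickle.load(open('w3.pkl','rb'))
cv2.imwrite('pics/w3.png',np.hstack([cv2.resize(a['frame'][0:240,200:440],(400,400)),cv2.resize(t['frame'][130:250,160:280],(400,400))]))"
```

```text
(no output)
```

View pics/w3.png

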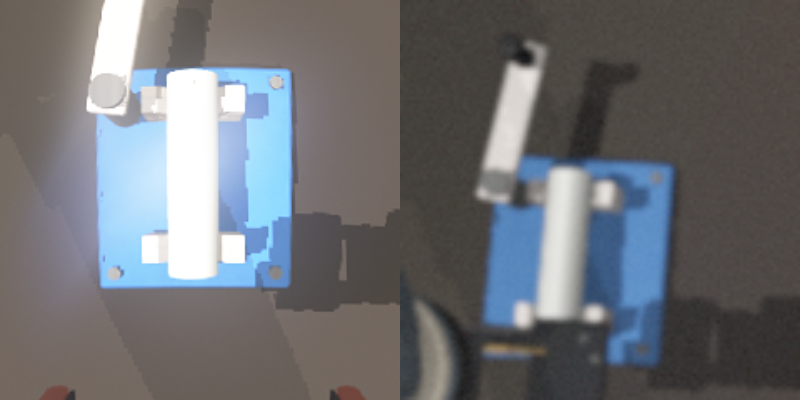

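The tube is seated: ridge at 65.5 mm over both blocks, centre (489.6, 196.7) mm, yaw −3.3°, strap untouched. The strap rectangle and the seat geometry agree on the pivot at (0.537, 0.239), which puts the knob at (0.625, 0.221). Now I grip the knob with the jaws tangential and follow the arc.

```bash
python3 - <<'E'
from bench import *
from h import *
pv=np.array([.5372,.2388])
def pt(d): a=np.radians(d); return pv+.09*np.array([np.cos(a),np.sin(a)])
d0,d1=-11.3,-93.4
move_to([*pt(d0),.19],Q(d0+180)); s=state();print(s["joint_pos"].round(2),s["time"])
move_l([*pt(d0),.093],.1); s=state();print(s["ee_pos"],s["ft_force"].round(1))
close(); s=state();print("gap",s["finger_gap"],s["ft_force"].round(1),s["time"])
if .010<s["finger_gap"]<.022:
  for d in np.r_[np.linspace(d0,d1,13)[1:],d1-1,d1-2,d1-3]:
    move_l([*pt(d),.093],.08,Q(d+180)); s=state();print(d.round(1),s["finger_gap"].round(4),s["ft_force"].round(1),s["moment"].round(2),s["time"])
    lim=18 if d>d1+2 else 9
    if np.linalg.norm(s["ft_force"])>(30 if d>d1+2 else 10): print("stop");break
E
```

```text
[ 0.29  0.26  1.11  0.    1.77 -1.08] 16.2
[0.62594049 0.22132874 0.09415156] [-0.  -1.   0.4]
gap 0.01565110830834349 [0.3 0.1 0.3] 18.425Traceback (most recent call last):
  File "<stdin>", line 11, in <module>
AttributeError: 'float' object has no attribute 'round'
```

Only a print bug: the first arc step ran and the knob is gripped. Continuing.

```bash
python3 - <<'E'
from bench import *
from h import *
pv=np.array([.5372,.2388])
def pt(d): a=np.radians(d); return pv+.09*np.array([np.cos(a),np.sin(a)])
d0,d1=-11.3,-93.4
for d in np.r_[np.linspace(d0,d1,13)[2:],d1-1,d1-2,d1-3]:
    move_l([*pt(d),.093],.08,Q(d+180)); s=state();print(round(d,1),round(s["finger_gap"],4),s["ee_pos"].round(4),s["ft_force"].round(1),s["moment"].round(2),round(s["time"],2))
    if np.linalg.norm(s["ft_force"])>(30 if d>d1+2 else 12): print("stop");break
    if s["time"]>38: break
E
```

```text
-25.0 0.015 [0.6188 0.2009 0.093 ] [ 0.3 -1.   1.3] [-0.1  -0.04 -0.  ] 18.99
-31.8 0.0155 [0.6138 0.1915 0.093 ] [ 0.5 -1.   0.5] [-0.13 -0.11  0.03] 19.27
-38.7 0.0155 [0.6077 0.1827 0.093 ] [ 0.  -1.3 -0.7] [-0.22 -0.16  0.06] 19.56
-45.5 0.0149 [0.6005 0.1747 0.093 ] [ 0.2 -1.1 -0.8] [-0.29 -0.07  0.07] 19.84
-52.4 0.0153 [0.5924 0.1676 0.093 ] [ 0.7 -2.1  0.2] [-0.39 -0.18  0.06] 20.12
-59.2 0.0157 [0.5836 0.1615 0.093 ] [ 0.4 -3.6 -1. ] [-0.5  -0.16  0.05] 20.41
-66.0 0.0153 [0.5741 0.1565 0.093 ] [ 0.9 -4.4 -0.7] [-0.69 -0.16  0.07] 20.69
-72.9 0.0154 [0.564  0.1526 0.093 ] [-0.1 -5.1 -0.5] [-0.84 -0.07  0.03] 20.98
-79.7 0.0155 [0.5534 0.1499 0.093 ] [-0.3 -5.4 -0.4] [-0.96  0.01  0.04] 21.26
-86.6 0.0152 [0.5426 0.1485 0.093 ] [ 0.1 -6.7  0.3] [-1.02  0.03  0.04] 21.54
-93.4 0.0155 [0.5318 0.1484 0.093 ] [-1.3 -7.   0.2] [-1.05  0.15  0.01] 21.82
-94.4 0.0153 [0.5315 0.1485 0.093 ] [ 4.  -6.  -1.4] [-1.09 -0.62  0.16] 22.07
-95.4 0.0154 [0.5314 0.1486 0.093 ] [10.1 -5.6 -4.5] [-0.97 -1.58  0.14] 22.32
stop
```

The stop has been reached: reaction +10 N along x, with the position stalled. Now I release, retreat and check.

```bash
python3 - <<'E'
from bench import *
from h import *
s=state();p=s["ee_pos"]
gripper_open(); hold(.3); print(state()["ft_force"].round(1))
move_l([p[0],p[1],.2],.12)
move_to([.40,.196,.22],Q(176.6-0)) if 0 else move_l([.40,.17,.24],.12)
hold(.3)
im=get_image("wrist");sc=get_image("scene");t=get_image("top");s=state();print(s["time"],s["ft_force"].round(1))
cv2.imwrite("pics/end.png",np.hstack([cv2.resize(t["frame"][130:250,160:280],(400,400)),cv2.resize(sc["frame"][150:270,370:490],(400,400))]))
for n,W in (("top",cloud(t)),("wrist",fcloud(im))):
    Z=W[...,2]
    m=(Z>.070)&(Z<.081)&(abs(W[...,0]-.535)<.03)&(abs(W[...,1]-.195)<.07);q=W[m]
    if len(q)>30: print(n,"strap",len(q),cv2.minAreaRect((q[:,:2]*1000).astype(np.float32)))
    m=(Z>.055)&(Z<.068)&(abs(W[...,0]-.48)<.075)&(abs(W[...,1]-.196)<.025)&((W[...,0]<.515)|(W[...,0]>.551));q=W[m]
    if len(q)>30: print(n,"tube",len(q),cv2.minAreaRect((q[:,:2]*1000).astype(np.float32)),np.percentile(q[:,2],97))
E
```

```text
[ 0.6  0.  -0.3]
26.6083 [ 1.   0.3 -0.5]
top strap 343 ((534.7081298828125, 194.34451293945312), (113.0948715209961, 22.265605926513672), 86.88827514648438)
top tube 302 ((472.1964111328125, 196.47940063476562), (26.978111267089844, 85.5763931274414), 85.72608184814453) 0.06682738173160344
wrist strap 1694 ((534.2718505859375, 193.38525390625), (114.5100326538086, 23.139015197753906), 86.4364242553711)
wrist tube 1869 ((472.2378234863281, 197.15858459472656), (28.742538452148438, 86.30325317382812), 86.50444030761719) 0.06558991969122374
```

View pics/end.png

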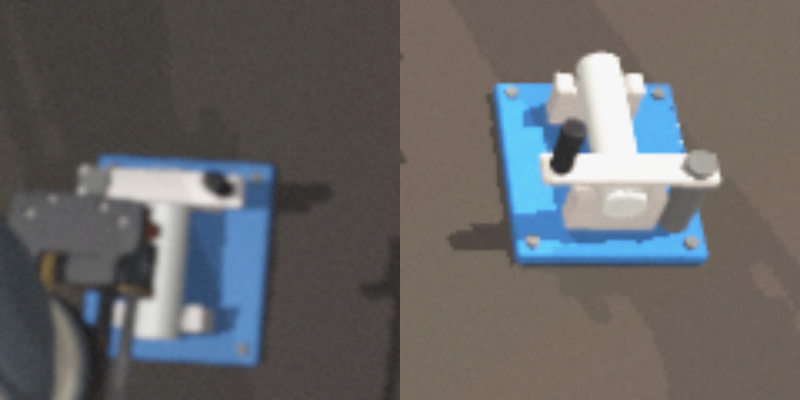

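The tube lies in both V-blocks with the strap square across it and the knob at the free end. The gripper is clear.

```bash
python3 -c "
from bench import *
print(state()['time']);job_done()"
```

```text
26.6083
the job is handed in; nothing more can be done
```

The aluminium tube lies in both V-blocks and the strap is closed across it to its stop. I handed the job in at 26.6 s of the 48 s allowed; no verdict is reported.

- **Tube:** I took it from the middle rest and lowered it into the V-blocks under force control, with about 7 N at contact, then let go while the strap was still open. After release its centre measured (489.6, 196.7) mm, against my seat estimate of (489.6, 196.1) mm. That estimate is good to about 2 mm. The ridge was 65.5 mm high over both blocks, and the yaw matched the fixture within about 0.2°.
- **Strap:** I gripped it by the knob and swung it round until the stop pushed back with about 10 N, then let go and withdrew. The top and wrist views put it within about 0.5° of square to the fixture. In those views the tube had not moved.

**Checks that failed or disagreed:** The top and wrist views differed by 1–2 mm, within calibration. One script stopped on a print error during the swing, and I continued with no effect on the scene. The wrist also saw a sideways pull of up to about 7 N during the swing, probably from a small radius error in my arc.

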